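# Set a forming die under its keeper and load the round blank

## Task

Get the forming die ready: slide the die plate along the steel block until its leading edge is tucked under the keeper's overhanging lip, then bring it down level and fully home in the pocket, flush with the block's face. After that, lay the round blank that fits the die's recess flat in the recess, setting it down gently and not dropping it in. Leave the other two blanks, the hammer and the punch where they are.

Things in the scene. Friction and masses are not known exactly. Their poses are not given: they have to be found in the camera images.
- block: Fixed dark steel die block, 330 mm long (x from -240 to +90 mm) by 190 mm wide (y +-95), flat top face 45 mm above the bench, parts on it as listed below. Origin: on the bench, under the middle of its pocket; x is the way the die plate is slid in, z up. The face before the guides and both sides of the pocket are flat and free.
- pocket (a point): Middle of the floor of the block's rectangular pocket, 33 mm above the bench; axes as the block's. Pocket: 88 mm long (x +-44), 70 mm wide (y +-35), 12 mm deep, plain square edges.
- lip (a point): Middle of the keeper lip's lower front edge, at block x = 32 mm, 48.5 mm above the bench. The keeper bar, 116 mm wide in y, is screwed down from x = 46 to 84; its lip hangs over the pocket's far end from x = 32 to 44, underside 15.5 mm above the pocket floor, top 13 mm above the face (screw heads at x = 66, y = +-38: 19 mm). A plate can only enter nose down, tail up.
- guides (a point): Midway between the narrow ends of two guide bars on the block's face before the pocket (block x = -53 mm, y = 0, on the face); axes as the block's. Bars 9 mm high, 12 mm thick, symmetric: 70 mm apart inside from x = -46 to -60, then flaring to 94 mm apart at x = -100. A plate pushed in crooked or more than a few mm off the middle line can jam between them: square it up, do not force it.
- die_centre (a point): Centre (half-way up) of the loose steel die plate, 84 mm long (x) by 66 mm wide (y) by 12 mm thick, 0.4 kg, z up. Starts flat on the block's face before the guides, its x along the block's x within 0.15 rad, within 8 mm of the middle line. Home: flat on the pocket floor, centre 39 mm above the bench, top flush with the face, 2 mm play each way. Tail = its -x end.
- die_recess (a point): Centre of the floor of the round recess in the middle of the die plate's top, 3 mm above die_centre. Recess 54 mm across, 3 mm deep, rim bevelled to 58 mm; 38 mm through hole in its floor. With the plate home the lip begins 32 mm from here along block x: fingers holding the blank should stand to the sides (along block y). Pushed, the plate tips into the pocket once its middle passes the near edge.
- disc_centre (a point): Centre (half-way up) of the round steel blank that fits: 50 mm diameter, 8 mm thick, 0.12 kg, lying flat on the bench. In the recess its lower 3 mm are inside and 5 mm stand proud of the plate.
- disc: The same 50 mm round blank; origin at the centre of its underside, z up.
- big_disc_centre (a point): Centre of a round steel blank too big for the recess: 64 mm diameter, 8 mm thick, flat on the bench. To be left alone.
- square_centre (a point): Centre of a square steel blank, 50 by 50 by 8 mm, flat on the bench. To be left alone.
- punch_centre (a point): Middle of a dark steel hand punch with a domed top standing on the bench, 38 mm across, 85 mm tall. To be left alone.
- hammer: Hand hammer, 320 mm long, lying on the bench beyond the block, to be left alone. Origin: under the middle of its length.
Mind the look-alikes: they are no part of the job. What is shaped like the part that bears die_centre but blue is not meant.

How it is judged:
On the way:
1. the die plate is home: tucked under the lip, level and down on the pocket's floor (z of die_centre in the frame of block between 0.0375 and 0.0405 m and x of die_centre in the frame of block between -0.0035 and 0.0035 m and y of die_centre in the frame of block between -0.0035 and 0.0035 m and angle between die_centre's own z axis and vertical below 0.02 rad), for 0.2 s.
At the end, for the whole second after the job is handed in: The die plate is in the pocket, edge under the lip: within 1.5 mm of full depth, 3.5 mm of the pocket centre each way, level within 0.02 rad; the 50 mm round blank rests in its recess: within 3.5 mm of centre, 1.3 mm of the floor, level within 0.04 rad (all of step 1 and horizontal distance between disc_centre and die_recess below 0.0035 m and z of disc_centre in the frame of die_recess between 0.003 and 0.0053 m and angle between disc_centre's own z axis and vertical below 0.04 rad and linear speed of disc below 0.01 m/s); the robot touches nothing.
It fails at once if another blank, the hammer or the punch is moved more than 30 mm (distance of any of big_disc_centre, square_centre, punch_centre, hammer from where it was at the start of the episode above 0.03 m).
It fails at once if the blank is dropped on the die (falls freely at more than 0.6 m/s, about 2 cm) (horizontal distance between disc_centre and die_recess below 0.05 m and linear speed of disc above 0.6 m/s and contact force between the fingers and disc below 0.05 N).
It also fails if it takes over 64 s, if anything falls off the work surface, if the arm or the gripper's body presses on something with over 40 N, if the wrist force passes 120 N, or if a joint passes its speed limit or range.

## Robot

A 7-joint arm with a two-finger parallel gripper is mounted at the origin on the work surface. World frame = base frame: x ahead of the robot, y to its left, z up, the work surface at z = 0. Lengths are in m, angles in rad, forces in N, time in s.
With the tool pointing down it reaches from about 0.425 to 0.925 m from the base axis. Payload 6.8 kg.
Tool frame: the origin (TCP) lies midway between the tips of the shut fingers; the grasp point (between the pads) lies 19 mm behind it; y points along the fingers, z is the direction in which the jaws open and shut, and the axes are right-handed (so a half turn about y gives the same grasp; the last joint's range is limited). The gripper opens to 85 mm and grips with 20 to 120 N. Pads are 22 mm wide; open, the fingers measure 114 mm over their backs; the gripper's body (76 mm by 85 mm) begins 54 mm behind the grasp point. The pads swing forward as they close: fully open they stand 13 mm farther back than shut.
Start: joints at [-1.444, 0.477, 0.022, 1.555, -0.011, 1.109, -0.083], TCP at [0.157, 0.656, 0.231] pointing down, gripper open.
Joint ranges: [-2.96, 2.96], [-0.34, 2.1], [-1.41, 1.46], [0.24, 2.44], [-1.37, 4.51], [0.17, 1.92], [-2.96, 2.96]. Speed limits (rad/s): [2.39, 2.39, 3.14, 3.14, 3.14, 3.14, 3.14].

## Interface

Orientations are given as a unit quaternion [w, x, y, z].
In Python, from station import bot gives the robot as it stands. The module is installed in compiled form; this text tells all that it offers.
- The arm moves only by the shell command python3 -m crank 'ROWS' [FORCE]. ROWS is JSON, a list of rows, each an object with "linear": the shift along the tool's x, y, z in m, a list of three; "dr": the turn, a rotation vector about the tool's x, y, z in degrees, a list of three; "hand": the gripper command: -1 is shut, 1 is fully open, values between are in proportion. A call has 1 to 10 rows; each row is the pose to reach, as a shift and turn from the pose commanded when the call began, along the tool's axes at that moment; what a row does not reach only later rows make up. A row lasts 1/12 s, in which the tool goes at most 41.7 mm and 7.16 degrees, less where a joint would pass 70% of its speed; a pose out of reach is approached as far as the arm can. A call with a gripper value outside its range is refused whole. The fingers move at their own pace and stop on an object; FORCE is the grip in N (left out, the last holds). Time passes only in rows, so rows that repeat a pose let the fingers close. It gives the time, the measured TCP pose, the force and the opening at its end, in the units of the state.
- bot.get_obs(): the state, without advancing time (a new reading comes with each control period).
- bot.read_camera(name): name is "scene" or "top"; returns the picture (480x640x3 uint8, blue, green, red); there is no depth.
- bot.camera_params(name): a dict with "K" (3x3 intrinsics, pixels), "R" (3x3) and "t" (3): a world point X has camera coordinates R X + t. Camera axes: x right, y down, z forward; pixel columns grow to the right and rows downward; lengths in m; the calibration is good to about 2 mm. A picture is of the moment at which its call begins. camera_params takes no time and is no camera call.
- bot.hand_in(): hands the job in, once; it reports no verdict.
Trained networks look in the newest picture that a camera, given by its name, has taken for a name from the list of things; names that differ only in an ending like _2 or _b are one class to them, and where a whole thing is asked for, a point or a joint stands for the part that bears it (a point fixed in the world has none). Each returns a list of dicts, best first, with "score" (0 to 1); they miss things now and then, are a little off and sometimes report something else, mostly with a low value. They report only what shows in the picture. A call takes as long as a camera call. They do not tell look-alikes from the thing itself.
- bot.search_frame(camera, target): "extent" ([left, top, right, bottom] in pixels, round what is visible of it).
- bot.cut_out(camera, target): "pixels" (480x640 bool, what is visible of it) and "extent" ([left, top, right, bottom] in pixels, round what is visible of it).
- bot.place_of(camera, target): "xy" ([column, row] in pixels: a listed point, or the origin of a listed thing).
The state is a dict: "t": time; "q": joint angles; "joint_vel": joint speeds; "joint_torque": joint torques, N m; "eef_pos": TCP position; "tool_rot": TCP orientation; "contact_force": force on the tool from outside, world axes, zero at the start; "torque": the same for the moment, N m; "gripper_width": opening from 0.0 (shut) to 1.0 (fully open).
Only numpy, scipy, OpenCV 4.12 (cv2) and the standard library are available. Lean on these libraries where they do the work, as an engineer would, in place of code of your own. Each camera call takes 0.05 s, during which the arm holds its last target. There are 200 camera calls.

## Working session

There is one attempt and no reset: what is moved stays moved. The work goes in short steps, Python scripts to look and compute and a shell command to move; the robot and the scene stay as the last step left them, time stands still between calls to the robot, and variables do not carry over. Pictures are saved under pics/ and viewed, about 8 in all and at most 12, crops included, and the job is handed in when it is done.

```bash
mkdir -p pics; cat > h.py <<'E'
import numpy as np,cv2
from station import bot
from scipy.spatial.transform import Rotation as Ro
def ray(cam,uv):
    p=bot.camera_params(cam);K,R,t=map(np.array,(p['K'],p['R'],p['t']))
    d=R.T@np.linalg.solve(K,[uv[0],uv[1],1.]);return -R.T@t,d
def at(cam,uv,z):
    o,d=ray(cam,uv);return o+d*(z-o[2])/d[2]
def proj(cam,X):
    p=bot.camera_params(cam);K,R,t=map(np.array,(p['K'],p['R'],p['t']))
    c=np.atleast_2d(X)@R.T+t;c=c@K.T;return c[:,:2]/c[:,2:]
def rot():
    w,x,y,z=bot.get_obs()['tool_rot'];return Ro.from_quat([x,y,z,w]).as_matrix()
E
python3 - <<'E'
from h import *
o=bot.get_obs();print({k:np.round(v,3) for k,v in o.items()});print(rot().round(3))
ims=[bot.read_camera(c) for c in('scene','top')]
for c,i in zip(('scene','top'),ims): cv2.imwrite(f'pics/{c}0.png',i);print(c,(-np.array(bot.camera_params(c)['R']).T@np.array(bot.camera_params(c)['t'])).round(3))
Z=dict(block=0,pocket=.033,lip=.0485,guides=.045,die_centre=.051,die_recess=.054,disc_centre=.004,big_disc_centre=.004,square_centre=.004,punch_centre=.0425,hammer=0)
for n,z in Z.items():
  for c in('scene','top'):
    print(n,c,[(np.round(r['xy']),round(r['score'],2),at(c,r['xy'],z)[:2].round(4)) for r in bot.place_of(c,n)[:3]])
E
```

```text
{'t': np.float64(0.0), 'q': array([-1.444,  0.478,  0.022,  1.556, -0.011,  1.109, -0.083]), 'joint_vel': array([ 0.   ,  0.001,  0.001, -0.001,  0.001,  0.   , -0.001]), 'joint_torque': array([-0.0000e+00, -5.9645e+01,  1.6080e+00, -2.8121e+01,  1.2000e-02,
        9.0000e-03,  0.0000e+00]), 'eef_pos': array([0.157, 0.656, 0.23 ]), 'tool_rot': array([-0.702,  0.703, -0.083,  0.083]), 'contact_force': array([ 0.431,  0.543, -1.084]), 'torque': array([0.024, 0.01 , 0.   ]), 'gripper_width': np.float64(0.997)}
[[ 0.973 -0.     0.233]
 [-0.233 -0.002  0.973]
 [ 0.    -1.    -0.002]]
scene [ 0.94  -0.312  0.915]
top [0.381 0.011 1.469]
block scene [(array([368., 241.]), 0.57, array([0.5805, 0.0956]))]
block top [(array([276., 225.]), 0.82, array([0.5762, 0.0993]))]
pocket scene [(array([367., 229.]), 0.7, array([0.5694, 0.1004]))]
pocket top [(array([279., 225.]), 0.64, array([0.5722, 0.0906]))]
lip scene [(array([381., 225.]), 0.71, array([0.5873, 0.1243]))]
lip top [(array([263., 218.]), 0.67, array([0.5898, 0.1284]))]
guides scene [(array([344., 228.]), 0.77, array([0.5393, 0.0594]))]
[... 841 characters left out ...]
), 0.91, array([ 0.541 , -0.2702]))]
disc_centre top [(array([421., 238.]), 0.56, array([ 0.5364, -0.2675]))]
big_disc_centre scene [(array([192., 292.]), 0.67, array([ 0.4327, -0.274 ]))]
big_disc_centre top [(array([426., 279.]), 0.75, array([ 0.4313, -0.2744]))]
square_centre scene [(array([246., 371.]), 0.57, array([ 0.6437, -0.2802]))]
square_centre top [(array([427., 198.]), 0.65, array([ 0.6387, -0.286 ]))]
punch_centre scene [(array([422., 128.]), 0.7, array([0.4419, 0.4031]))]
punch_centre top [(array([149., 280.]), 0.79, array([0.4428, 0.4101]))]
hammer scene [(array([393., 357.]), 0.69, array([ 0.8057, -0.0451]))]
hammer top [(array([331., 137.]), 0.95, array([ 0.8041, -0.0461]))]
```

View pics/scene0.png

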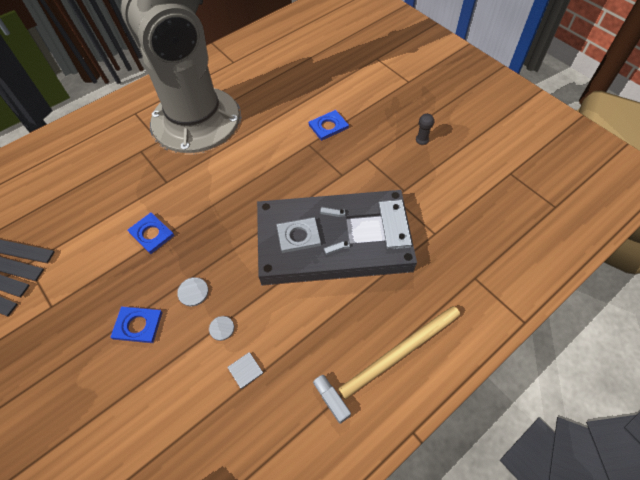

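View pics/top0.png

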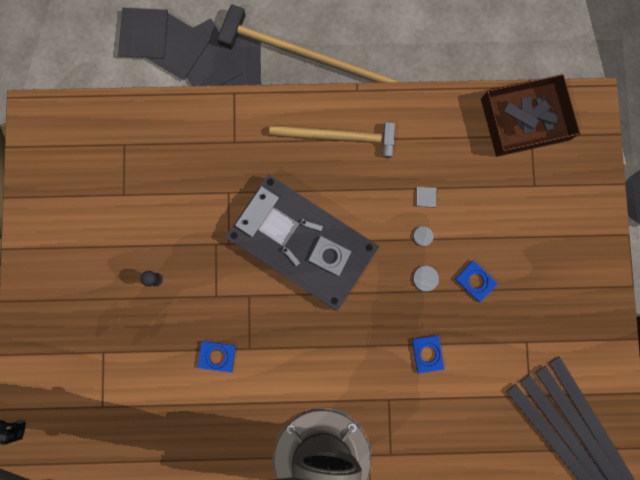

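The scene camera shows the block centred near (335,238), with the grey die plate at (298,236), the keeper at the right (397,225), the 50 mm disc at (221,328), the big disc at (192,292) and the square at (246,371). The blue plates are decoys. The top view agrees: die (329,255), disc (423,236). Next I'll fit the poses from the masks.

```bash
cat > fit.py <<'E'
from h import *
from scipy.optimize import minimize
def hull(cam,P,S=4):
    m=np.zeros((480*S,640*S),np.uint8);q=proj(cam,P)
    h=cv2.convexHull(np.float32(q)).reshape(-1,2)
    cv2.fillPoly(m,[np.round((h+.5)*S*16).astype(np.int32)],1,shift=4);return m
def fit(masks,pts,x0,S=4):
    big={c:cv2.resize(m.astype(np.uint8)*255,None,fx=S,fy=S,interpolation=cv2.INTER_LINEAR)>127 for c,m in masks.items()}
    def cost(x):
        s=0
        for c,b in big.items():
            m=hull(c,pts(x),S)>0; s+=1-(m&b).sum()/(m|b).sum()
        return s/len(big)
    sim=np.array([x0]+[np.array(x0)+d for d in ([.008,0,0],[0,.008,0],[0,0,.08])])
    r=minimize(cost,x0,method='Nelder-Mead',options=dict(initial_simplex=sim,xatol=1e-5,fatol=1e-5));return r.x,r.fun
def box(xa,xb,ya,yb,za,zb):
    def f(x):
        c,s=np.cos(x[2]),np.sin(x[2])
        return np.array([[x[0]+c*a-s*b,x[1]+s*a+c*b,z] for a in(xa,xb) for b in(ya,yb) for z in(za,zb)])
    return f
def cyl(r,za,zb):
    return lambda x:np.array([[x[0]+r*np.cos(a),x[1]+r*np.sin(a),z] for a in np.linspace(0,6.28,60) for z in(za,zb)])
def mask(cam,n,xy,z):
    u=proj(cam,[xy[0],xy[1],z])[0]
    L=[r for r in bot.cut_out(cam,n)]
    def fillhull(m):
        k=cv2.convexHull(cv2.findNonZero(m.astype(np.uint8)));o=np.zeros((480,640),np.uint8);cv2.fillPoly(o,[k],1);return o>0
    return fillhull(min(L,key=lambda r:np.hypot(*((np.array(r['extent'])[:2]+np.array(r['extent'])[2:])/2-u)))['pixels'])
E
cat > p1.py <<'E'
from fit import *
C=('scene','top')
for c in C: bot.read_camera(c)
for n,xy,z,p,x0 in (('block',(.536,.04),.03,box(-.24,.09,-.095,.095,0,.045),[.573,.095,1.02]),
  ('die_centre',(.493,-.031),.051,box(-.042,.042,-.033,.033,.045,.057),[.493,-.031,1.0]),
  ('disc_centre',(.538,-.268),.004,cyl(.025,0,.008),[.538,-.268,0])):
    M={c:mask(c,n,xy,z) for c in C}
    print(n,[int(m.sum()) for m in M.values()])
    for k in (C,C[:1],C[1:]):
        r=fit({c:M[c] for c in k},p,x0);print(k,r[0].round(4),round(r[1],3))
E
python3 p1.py
```

```text
block [13161, 10522]
('scene', 'top') [0.5722 0.097  0.9629] 0.025
('scene',) [0.5719 0.099  0.9722] 0.023
('top',) [0.5718 0.0957 0.9667] 0.02
die_centre [1178, 999]
('scene', 'top') [ 0.4913 -0.0306  1.0751] 0.066
('scene',) [ 0.4915 -0.0291  1.0749] 0.038
('top',) [ 0.492  -0.0323  1.0953] 0.064
disc_centre [477, 302]
('scene', 'top') [ 0.54   -0.2715  0.0169] 0.089
('scene',) [ 0.5394 -0.2698  0.0157] 0.063
('top',) [ 0.5413 -0.2722  0.0253] 0.066
```

```bash
cat > go.py <<'E'
from h import *
B=np.array([.572,.097]);YB=.966
def Rt(yaw,tilt=0): # tool x fwd, y down, z left; tilt deg = nose down
    c,s=np.cos(yaw),np.sin(yaw)
    R=np.array([[c,0,-s],[s,0,c],[0,-1,0.]])
    return R@Ro.from_euler('z',tilt,degrees=True).as_matrix()
def go(p,yaw,tilt=0):
    o=bot.get_obs();R=rot();L=R.T@(np.array(p)-o['eef_pos'])
    d=Ro.from_matrix(R.T@Rt(yaw,tilt)).as_rotvec(degrees=True)
    print('pos',o['eef_pos'].round(4),'F',o['contact_force'].round(1),'w',round(float(o['gripper_width']),3),'t',round(float(o['t']),2))
    print('lin',L.round(4),'dr',d.round(2))
def blk(x,y,z=0,off=(0,0)):
    c,s=np.cos(YB),np.sin(YB);return np.array([B[0]+off[0]+c*x-s*y,B[1]+off[1]+s*x+c*y,z])
E
python3 -c "
from go import *
go([.4792,-.0534,.15],1.08)"
```

```text
pos [0.157  0.6565 0.2313] F [-0.4  0.8 -0.8] w 0.997 t 1.6
lin [ 0.4785  0.0813 -0.6155] dr [ -0.   -75.33   0.  ]
```

```bash
python3 -m crank '[{"linear":[0.024,0.004,-0.031],"dr":[0,-7,0],"hand":1},{"linear":[0.048,0.008,-0.062],"dr":[0,-14,0],"hand":1},{"linear":[0.072,0.012,-0.092],"dr":[0,-21,0],"hand":1},{"linear":[0.096,0.016,-0.123],"dr":[0,-28,0],"hand":1},{"linear":[0.12,0.02,-0.154],"dr":[0,-35,0],"hand":1},{"linear":[0.144,0.024,-0.185],"dr":[0,-42,0],"hand":1},{"linear":[0.168,0.028,-0.215],"dr":[0,-49,0],"hand":1},{"linear":[0.191,0.032,-0.246],"dr":[0,-56,0],"hand":1},{"linear":[0.215,0.036,-0.277],"dr":[0,-63,0],"hand":1},{"linear":[0.239,0.04,-0.308],"dr":[0,-70,0],"hand":1}]' 40
python3 -c "
from go import *
go([.4792,-.0534,.15],1.08)"
```

```text
t: 2.43
eef_pos: [0.3159, 0.3057, 0.1921]
tool_rot: [0.626, -0.626, -0.329, 0.329]
contact_force: [1.1, 0.5, -0.3]
gripper_width: 0.997
pos [0.3159 0.3057 0.1921] F [ 1.1  0.5 -0.3] w 0.997 t 2.43
lin [-0.2031  0.042  -0.3383] dr [ 0.01 -6.45  0.04]
```

```bash
python3 -m crank '[{"linear":[-0.02,0.004,-0.034],"dr":[0,-2,0],"hand":1},{"linear":[-0.041,0.008,-0.068],"dr":[0,-4,0],"hand":1},{"linear":[-0.061,0.013,-0.101],"dr":[0,-6.4,0],"hand":1},{"linear":[-0.081,0.017,-0.135],"dr":[0,-6.4,0],"hand":1},{"linear":[-0.102,0.021,-0.169],"dr":[0,-6.4,0],"hand":1},{"linear":[-0.122,0.025,-0.203],"dr":[0,-6.4,0],"hand":1},{"linear":[-0.142,0.029,-0.237],"dr":[0,-6.4,0],"hand":1},{"linear":[-0.162,0.034,-0.271],"dr":[0,-6.4,0],"hand":1},{"linear":[-0.183,0.038,-0.305],"dr":[0,-6.4,0],"hand":1},{"linear":[-0.203,0.042,-0.338],"dr":[0,-6.4,0],"hand":1}]'
python3 -c "
from go import *
go([.4792,-.0534,.07],1.08)"
```

```text
t: 3.27
eef_pos: [0.4772, -0.0544, 0.1502]
tool_rot: [-0.607, 0.608, 0.362, -0.361]
contact_force: [0.5, 0.7, -1.0]
gripper_width: 0.998
pos [ 0.4772 -0.0544  0.1502] F [ 0.5  0.7 -1. ] w 0.998 t 3.27
lin [ 0.0018  0.0802 -0.0012] dr [ 0.05 -0.37  0.03]
```

```bash
python3 -m crank '[{"linear":[0.002,0.035,-0.001],"dr":[0,0,0],"hand":1},{"linear":[0.002,0.065,-0.001],"dr":[0,0,0],"hand":1},{"linear":[0.002,0.09,-0.001],"dr":[0,0,0],"hand":1},{"linear":[0.002,0.108,-0.001],"dr":[0,0,0],"hand":1},{"linear":[0.002,0.108,-0.001],"dr":[0,0,0],"hand":1}]'
python3 - <<'E'
from go import *
go([.4792,-.0534,.042],1.08)
cv2.imwrite('pics/s1.png',cv2.resize(bot.read_camera('scene')[130:310,200:440],None,fx=3,fy=3,interpolation=cv2.INTER_CUBIC))
E
```

```text
t: 3.68
eef_pos: [0.476, -0.051, 0.0391]
tool_rot: [0.609, -0.607, -0.36, 0.363]
contact_force: [-0.3, 0.7, 0.9]
gripper_width: 0.999
pos [ 0.476  -0.051   0.0391] F [-0.3  0.7  0.9] w 0.999 t 3.68
lin [-0.0006 -0.0029 -0.0039] dr [-0.28 -0.36 -0.17]
```

View pics/s1.png

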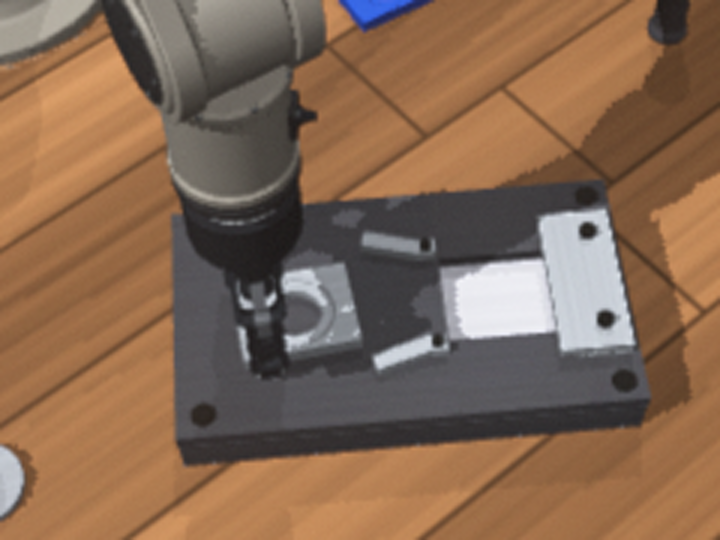

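The fingers straddle the rear half of the plate, at crop (262,325), so I can close.

```bash
python3 -m crank '[{"linear":[0,-0.002,-0.003],"dr":[0,0,0],"hand":0.7},{"linear":[0,-0.002,-0.003],"dr":[0,0,0],"hand":0.4},{"linear":[0,-0.002,-0.003],"dr":[0,0,0],"hand":0.2},{"linear":[0,-0.002,-0.003],"dr":[0,0,0],"hand":0.2},{"linear":[0,-0.002,-0.003],"dr":[0,0,0],"hand":0.2},{"linear":[0,-0.002,-0.003],"dr":[0,0,0],"hand":0.2}]' 80
python3 -c "
from go import *
go([.4792,-.0534,.042],1.08)"
```

```text
t: 4.23
eef_pos: [0.482, -0.0525, 0.0464]
tool_rot: [-0.607, 0.608, 0.363, -0.361]
contact_force: [-3.5, -0.8, 10.0]
gripper_width: 0.738
pos [ 0.482  -0.0525  0.0464] F [-3.5 -0.8 10. ] w 0.738 t 4.23
lin [-0.0021  0.0044  0.0021] dr [ 0.13 -0.33  0.09]
```

```bash
python3 -m crank '[{"linear":[0,0,0],"dr":[0,0,0],"hand":0.2},{"linear":[0,0,0],"dr":[0,0,0],"hand":0.2},{"linear":[0,0,0],"dr":[0,0,0],"hand":0.2}]' 80;  python3 -m crank '[{"linear":[0,-0.01,0],"dr":[0,0,0],"hand":0.2},{"linear":[0,-0.02,0],"dr":[0,0,0],"hand":0.2},{"linear":[0,-0.03,0],"dr":[0,0,0],"hand":0.2},{"linear":[0,-0.03,0],"dr":[0,0,0],"hand":0.2}]' 80
python3 - <<'E'
from go import *
cv2.imwrite('pics/s2.png',cv2.resize(bot.read_camera('scene')[130:310,200:440],None,fx=3,fy=3,interpolation=cv2.INTER_CUBIC))
E
```

```text
t: 4.48
eef_pos: [0.4821, -0.0526, 0.0464]
tool_rot: [-0.607, 0.608, 0.363, -0.361]
contact_force: [-3.4, 0.3, 10.8]
gripper_width: 0.742
t: 4.82
eef_pos: [0.4827, -0.0525, 0.0766]
tool_rot: [-0.607, 0.608, 0.363, -0.36]
contact_force: [0.9, -0.2, -4.2]
gripper_width: 0.737
```

View pics/s2.png

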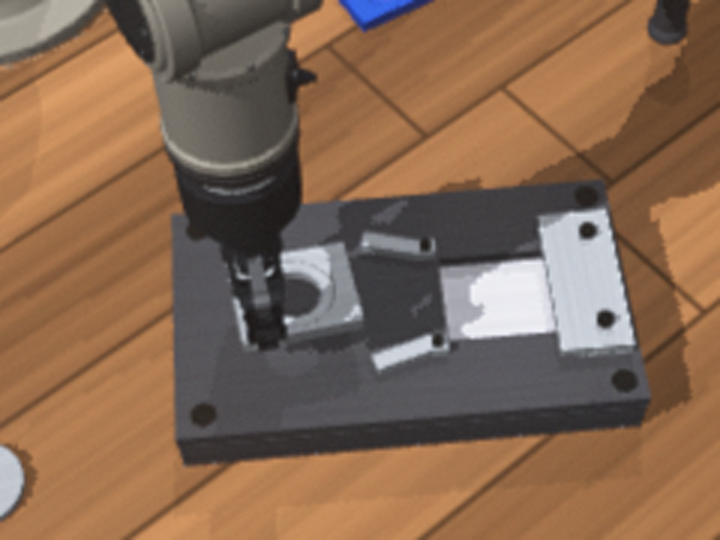

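The plate is held and has lifted clear, and Fz of -4.2 N matches its weight. But the fingertips reached the block face, so the grip is too low for the pocket. I'll set the plate down and regrip about 5.5 mm higher.

```bash
python3 -m crank '[{"linear":[0,0.01,0],"dr":[0,0,0],"hand":0.2},{"linear":[0,0.02,0],"dr":[0,0,0],"hand":0.2},{"linear":[0,0.029,0],"dr":[0,0,0],"hand":0.2},{"linear":[0,0.029,0],"dr":[0,0,0],"hand":0.2},{"linear":[0,0.029,0],"dr":[0,0,0],"hand":0.9},{"linear":[0,0.024,0],"dr":[0,0,0],"hand":0.9},{"linear":[0,0.024,0],"dr":[0,0,0],"hand":0.9},{"linear":[0,0.024,0],"dr":[0,0,0],"hand":0.9}]' 80;python3 -m crank '[{"linear":[0,0,0],"dr":[0,0,0],"hand":0.9},{"linear":[0,0,0],"dr":[0,0,0],"hand":0.5},{"linear":[0,0,0],"dr":[0,0,0],"hand":0.2},{"linear":[0,0,0],"dr":[0,0,0],"hand":0.2},{"linear":[0,0,0],"dr":[0,0,0],"hand":0.2},{"linear":[0,0,0],"dr":[0,0,0],"hand":0.2},{"linear":[0,0,0],"dr":[0,0,0],"hand":0.2}]' 80; python3 -m crank '[{"linear":[0,-0.01,0],"dr":[0,0,0],"hand":0.2},{"linear":[0,-0.02,0],"dr":[0,0,0],"hand":0.2},{"linear":[0,-0.03,0],"dr":[0,0,0],"hand":0.2},{"linear":[0,-0.03,0],"dr":[0,0,0],"hand":0.2}]' 80
cat > p2.py <<'E'
from fit import *
from go import go
import sys
# fit die with known bottom z
zb=float(sys.argv[1]);x0=[float(v) for v in sys.argv[2:5]]
C=('scene','top')
for c in C: bot.read_camera(c)
p=box(-.042,.042,-.033,.033,zb,zb+.012)
for c in C:
    try:
        M={c:mask(c,'die_centre',x0[:2],zb+.006)};r=fit(M,p,x0);print(c,int(M[c].sum()),r[0].round(4),round(r[1],3))
    except Exception as e: print(c,e)
    print([(at(c,r['xy'],zb+.009)[:2].round(4),round(r['score'],2)) for r in bot.place_of(c,'die_recess') if np.hypot(*(at(c,r['xy'],zb+.009)[:2]-x0[:2]))<.05])
E
python3 p2.py .075 .4915 -.0305 1.08
```

```text
t: 5.53
eef_pos: [0.4811, -0.0526, 0.0498]
tool_rot: [-0.608, 0.608, 0.362, -0.362]
contact_force: [-1.0, -0.7, -0.2]
gripper_width: 0.951
t: 6.12
eef_pos: [0.4848, -0.0545, 0.0536]
tool_rot: [-0.606, 0.61, 0.363, -0.359]
contact_force: [-0.3, -6.3, 34.6]
gripper_width: 0.604
t: 6.45
eef_pos: [0.4818, -0.0523, 0.0816]
tool_rot: [-0.607, 0.608, 0.362, -0.361]
contact_force: [0.3, 0.6, -0.6]
gripper_width: 0.6
scene 1081 [ 0.5061 -0.0383  1.0515] 0.133
[(array([ 0.5107, -0.0409]), 0.76)]
top 194 [ 0.4911 -0.0186  1.0438] 0.804
[(array([ 0.4901, -0.025 ]), 0.73)]
```

The regrip was too high: 34 N upward, width 0.60, and no weight on lifting. The fingers rode over the plate's top, so the first grip height was right. I'll reopen and repeat that one.

```bash
python3 -m crank '[{"linear":[0,0,0],"dr":[0,0,0],"hand":1},{"linear":[0,0,0],"dr":[0,0,0],"hand":1},{"linear":[0,0,0],"dr":[0,0,0],"hand":1},{"linear":[0,0,0],"dr":[0,0,0],"hand":1}]' 80
python3 p2.py .045 .4915 -.0305 1.08
python3 - <<'E'
from go import *
cv2.imwrite('pics/s3.png',cv2.resize(bot.read_camera('scene')[130:310,200:440],None,fx=3,fy=3,interpolation=cv2.INTER_CUBIC))
E
```

```text
t: 7.08
eef_pos: [0.4809, -0.0525, 0.0799]
tool_rot: [0.608, -0.608, -0.362, 0.362]
contact_force: [-0.4, -0.7, -0.3]
gripper_width: 0.999
scene 1127 [ 0.491  -0.03    1.0774] 0.094
[(array([ 0.4908, -0.0301]), 0.88)]
top 209 [ 0.4876 -0.0226  1.0405] 0.78
[(array([ 0.4934, -0.0302]), 0.48)]
```

View pics/s3.png

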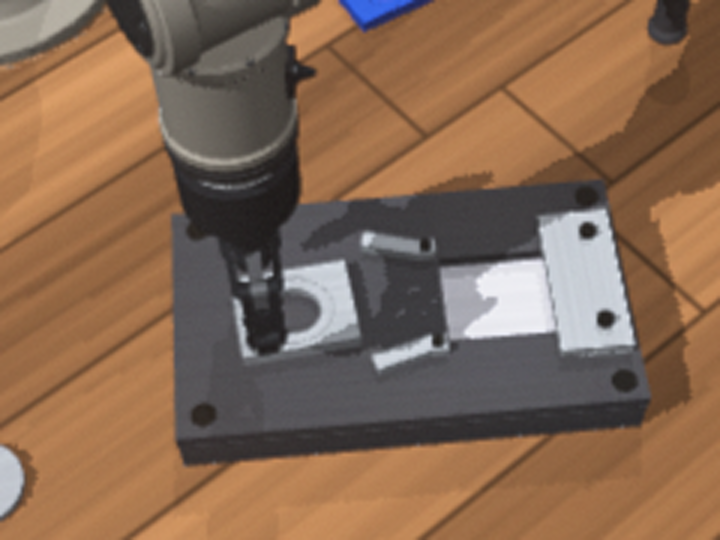

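```bash
python3 -m crank '[{"linear":[0,0.02,0],"dr":[0,0,0],"hand":1},{"linear":[0,0.04,0],"dr":[0,0,0],"hand":1},{"linear":[0,0.0405,0],"dr":[0,0,0],"hand":1},{"linear":[0,0.0405,0],"dr":[0,0,0],"hand":1},{"linear":[0,0.0405,0],"dr":[0,0,0],"hand":0.7},{"linear":[0,0.0405,0],"dr":[0,0,0],"hand":0.4},{"linear":[0,0.0405,0],"dr":[0,0,0],"hand":0.2},{"linear":[0,0.0405,0],"dr":[0,0,0],"hand":0.2},{"linear":[0,0.0405,0],"dr":[0,0,0],"hand":0.2},{"linear":[0,0.0405,0],"dr":[0,0,0],"hand":0.2}]' 80; python3 -m crank '[{"linear":[0,-0.01,0],"dr":[0,0,0],"hand":0.2},{"linear":[0,-0.02,0],"dr":[0,0,0],"hand":0.2},{"linear":[0,-0.035,0],"dr":[0,0,0],"hand":0.2},{"linear":[0,-0.035,0],"dr":[0,0,0],"hand":0.2}]' 80
python3 -c "
from go import *
go([.4792,-.0534,.08],.966,10)
go(blk(-.056,0,.12),.966,10)"
python3 p2.py .075 .4915 -.0305 1.08
```

```text
t: 8.27
eef_pos: [0.4806, -0.0523, 0.0409]
tool_rot: [0.608, -0.607, -0.362, 0.362]
contact_force: [-4.6, 0.6, 10.5]
gripper_width: 0.75
t: 8.6
eef_pos: [0.483, -0.0527, 0.0774]
tool_rot: [-0.607, 0.609, 0.363, -0.36]
contact_force: [1.4, 0.0, -4.7]
gripper_width: 0.745
pos [ 0.483  -0.0527  0.0774] F [ 1.4  0.  -4.7] w 0.745 t 8.6
lin [-0.0024 -0.0026  0.003 ] dr [ 0.79  6.1  10.15]
pos [ 0.483  -0.0527  0.0774] F [ 1.4  0.  -4.7] w 0.745 t 8.6
lin [ 0.1184 -0.0422 -0.001 ] dr [ 0.79  6.1  10.15]
scene 747 [ 0.4943 -0.0239  1.1367] 0.41
[(array([ 0.4995, -0.0209]), 0.88)]
top 162 [ 0.4917 -0.0226  1.0754] 0.836
[(array([ 0.4912, -0.0295]), 0.45)]
```

```bash
python3 -m crank '[{"linear":[0,-0.02,0],"dr":[0,0,0],"hand":0.2},{"linear":[0.02,-0.03,0],"dr":[0,3,5],"hand":0.2},{"linear":[0.045,-0.042,0],"dr":[0.8,6.1,10],"hand":0.2},{"linear":[0.07,-0.042,-0.001],"dr":[0.8,6.1,10],"hand":0.2},{"linear":[0.095,-0.042,-0.001],"dr":[0.8,6.1,10],"hand":0.2},{"linear":[0.118,-0.042,-0.001],"dr":[0.8,6.1,10],"hand":0.2},{"linear":[0.118,-0.042,-0.001],"dr":[0.8,6.1,10],"hand":0.2},{"linear":[0.118,-0.042,-0.001],"dr":[0.8,6.1,10],"hand":0.2}]' 80
python3 - <<'E'
from go import *
go(blk(-.046,0,.085),.966,10)
s=bot.read_camera('scene');t=bot.read_camera('top')
a=cv2.resize(s[170:290,240:440],None,fx=3,fy=3,interpolation=cv2.INTER_CUBIC)
# predicted plate outline from grip model
o=bot.get_obs();R=rot()
def P(x,y,h): return o['eef_pos']+R@np.array([x+.0246,-.0041-h,y])
q=np.array([P(x,y,h) for h in(0,.012) for x,y in((-.042,-.033),(.042,-.033),(.042,.033),(-.042,.033))])
np.save('q.npy',q)
u=(proj('scene',q)-[240,170]+.5)*3
for k in(0,4): cv2.polylines(a,[u[k:k+4].round().astype(int)],True,(0,255,255) if k else (0,128,255),1)
b=cv2.resize(t[180:290,240:370],None,fx=4,fy=4,interpolation=cv2.INTER_CUBIC)
u=(proj('top',q)-[240,180]+.5)*4
cv2.polylines(b,[u[4:].round().astype(int)],True,(0,255,255),1)
cv2.imwrite('pics/s4.png',a);cv2.imwrite('pics/t4.png',b);print(q.round(4))
E
```

```text
t: 9.57
eef_pos: [0.5382, 0.0525, 0.1155]
tool_rot: [-0.596, 0.65, 0.273, -0.384]
contact_force: [-0.7, -0.9, -5.2]
gripper_width: 0.75
pos [0.5382 0.0525 0.1155] F [-0.7 -0.9 -5.2] w 0.75 t 9.57
lin [ 0.015   0.0283 -0.0027] dr [-0.27  0.26 -0.05]
[[0.5551 0.0175 0.1227]
 [0.6021 0.0856 0.1079]
 [0.5478 0.1231 0.1083]
 [0.5008 0.055  0.1231]
 [0.5563 0.0192 0.1345]
 [0.6033 0.0873 0.1198]
 [0.549  0.1248 0.1201]
 [0.5021 0.0567 0.1349]]
```

View pics/s4.png

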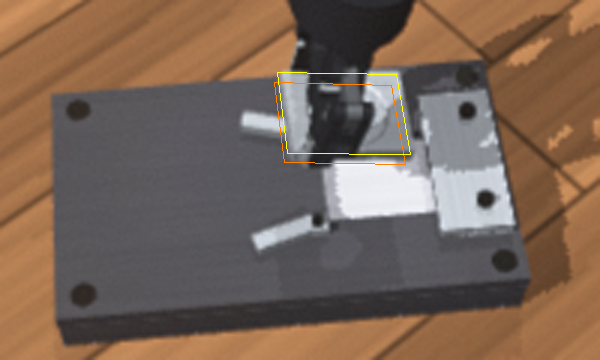

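The predicted outline of the held plate agrees with the picture: its nose edge runs along crop (398,72)–(410,152). Next I'll check the fitted block pose against the clean first pictures.

```bash
cat > ov.py <<'E'
from go import *
s=cv2.imread('pics/scene0.png');t=cv2.imread('pics/top0.png')
out=[]
for c,im,(x0,y0) in (('scene',s,(250,180)),('top',t,(220,170))):
    k=4.4 if c=='scene' else 4; W,H=170,110
    a=cv2.resize(im[y0:y0+H,x0:x0+W],(680,int(H*4)),interpolation=cv2.INTER_CUBIC)
    def dr(pts,col):
        u=(proj(c,[blk(*p) for p in pts])-[x0,y0]+.5)*4
        cv2.polylines(a,[(u*8).round().astype(int)],True,col,1,cv2.LINE_AA,3)
    dr([(-.24,-.095,.045),(.09,-.095,.045),(.09,.095,.045),(-.24,.095,.045)],(0,255,0))
    dr([(-.044,-.035,.045),(.044,-.035,.045),(.044,.035,.045),(-.044,.035,.045)],(0,0,255))
    dr([(.032,-.058,.058),(.084,-.058,.058),(.084,.058,.058),(.032,.058,.058)],(0,255,255))
    for g in(1,-1): dr([(-.046,g*.035,.054),(-.06,g*.035,.054),(-.1,g*.047,.054)],(255,128,0))
    out.append(a[60:360] if c=='top' else a[:300])
cv2.imwrite('pics/ov.png',np.vstack(out))
E
python3 ov.py
```

```text
(no output)
```

View pics/ov.png

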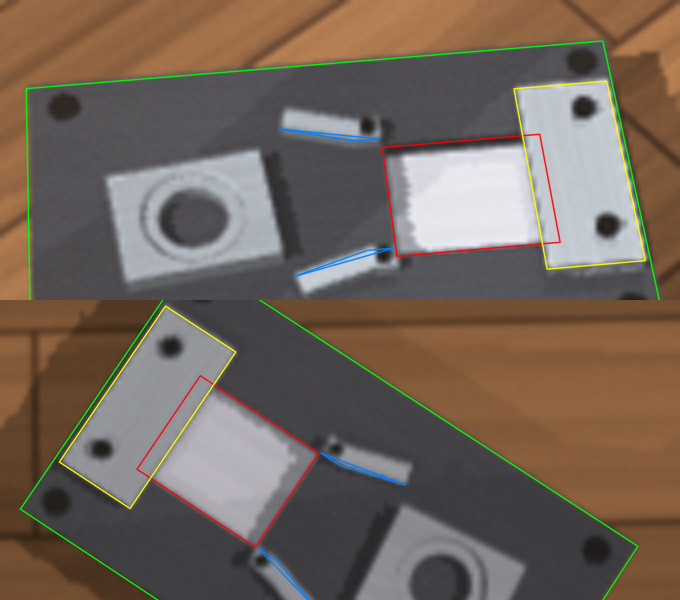

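The overlays lie on the block, pocket, keeper and guides to about 1 mm in both views. Moving on to the pocket.

```bash
python3 -c "
from go import *
go(blk(-.046,0,.062),.966,10)"
```

```text
pos [0.5372 0.0498 0.1158] F [-0.9 -0.5 -4.3] w 0.744 t 9.67
lin [ 0.0219  0.0507 -0.002 ] dr [-0.31  0.04 -0.13]
```

```bash
cat >> go.py <<'E'
def avg(n=8):
    P=[]
    for _ in range(n): bot.read_camera('top');P.append(bot.get_obs()['eef_pos'])
    P=np.array(P);return P.mean(0),P.std(0)
def goa(p,yaw,tilt=0):
    m,s=avg();go(p,yaw,tilt);print('avg',m.round(4),'sd',s.round(4),'lin',(rot().T@(np.array(p)-m)).round(4))
    c,s=np.cos(YB),np.sin(YB);d=m[:2]-B;print('blk xy',round(c*d[0]+s*d[1],4),round(-s*d[0]+c*d[1],4))
E
python3 -c "
from go import *
goa(blk(-.046,0,.062),.966,10)"
```

```text
pos [0.538  0.0505 0.1166] F [-1.2  0.8 -4.4] w 0.744 t 10.07
lin [ 0.0209  0.0517 -0.0017] dr [-0.26  0.04 -0.02]
avg [0.5377 0.0498 0.1164] sd [0.0003 0.0004 0.0002] lin [ 0.0216  0.0514 -0.0017]
blk xy -0.0583 0.0014
```

```bash
python3 -m crank '[{"linear":[0.01,0.015,-0.002],"dr":[0,0,0],"hand":0.2},{"linear":[0.0215,0.03,-0.002],"dr":[0,0,0],"hand":0.2},{"linear":[0.0215,0.043,-0.002],"dr":[0,0,0],"hand":0.2},{"linear":[0.0215,0.051,-0.002],"dr":[0,0,0],"hand":0.2},{"linear":[0.0215,0.051,-0.002],"dr":[0,0,0],"hand":0.2},{"linear":[0.0215,0.051,-0.002],"dr":[0,0,0],"hand":0.2},{"linear":[0.0215,0.051,-0.002],"dr":[0,0,0],"hand":0.2}]' 80
python3 - <<'E'
from go import *
goa(blk(-.046,0,.046),.966,10)
s=bot.read_camera('scene')
cv2.imwrite('pics/s5.png',cv2.resize(s[170:290,290:430],None,fx=5,fy=5,interpolation=cv2.INTER_CUBIC))
E
```

```text
t: 10.65
eef_pos: [0.547, 0.0596, 0.0633]
tool_rot: [-0.596, 0.651, 0.272, -0.382]
contact_force: [0.1, -0.5, -4.8]
gripper_width: 0.747
pos [0.5467 0.0599 0.0628] F [ 0.2 -0.6 -4.8] w 0.743 t 11.05
lin [0.0018 0.0167 0.0001] dr [-0.24  0.07 -0.  ]
avg [0.547  0.0599 0.0632] sd [0.0002 0.0001 0.0002] lin [0.0017 0.0171 0.0004]
blk xy -0.0447 -0.0005
```

View pics/s5.png

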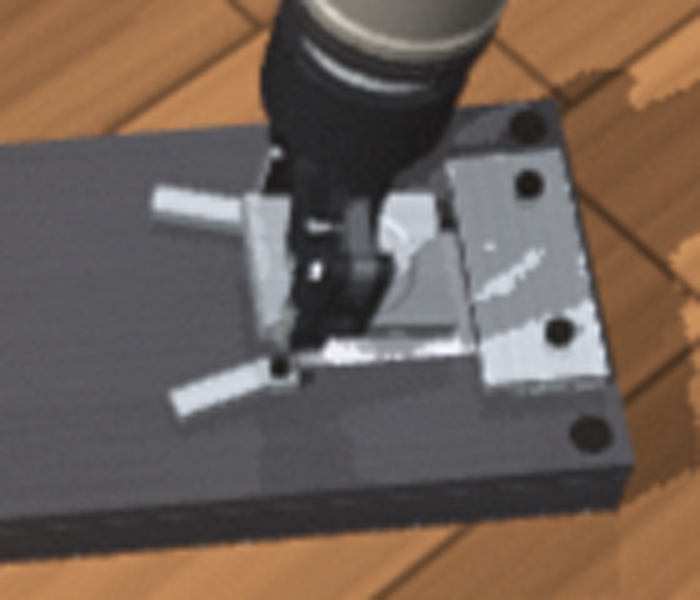

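The plate is nose-down over the pocket and centred. Its nose is at crop x≈455, still short of the keeper lip, and the force shows only the plate's weight. Lowering now.

```bash
python3 -m crank '[{"linear":[0.001,0.005,0.0005],"dr":[0,0,0],"hand":0.2},{"linear":[0.002,0.01,0.0005],"dr":[0,0,0],"hand":0.2},{"linear":[0.003,0.015,0.0005],"dr":[0,0,0],"hand":0.2},{"linear":[0.0033,0.0185,0.0005],"dr":[0,0,0],"hand":0.2},{"linear":[0.0033,0.0185,0.0005],"dr":[0,0,0],"hand":0.2},{"linear":[0.0033,0.0185,0.0005],"dr":[0,0,0],"hand":0.2}]' 80
python3 -c "
from go import *
goa(blk(-.028,0,.0425),.966,10)"
```

```text
t: 11.6
eef_pos: [0.5464, 0.0604, 0.047]
tool_rot: [-0.597, 0.651, 0.272, -0.383]
contact_force: [-11.5, 1.0, 34.7]
gripper_width: 0.747
pos [0.5464 0.0605 0.047 ] F [-10.5   2.3  35. ] w 0.748 t 12.0
lin [ 0.0171  0.0016 -0.0004] dr [-0.29  0.04 -0.  ]
avg [0.5464 0.0605 0.047 ] sd [0. 0. 0.] lin [ 0.0171  0.0016 -0.0003]
blk xy -0.0446 0.0003
```

The 35 N contact is the fingers on the guide ends: the pads span x≈-56 to -33 and the bars end at -46. I'll back off, tilt more steeply to get the nose under the lip, then level out once the fingers are past the guides.

```bash
python3 -m crank '[{"linear":[-0.001,-0.005,0],"dr":[0,0,0],"hand":0.2},{"linear":[-0.0012,-0.007,0],"dr":[0,0,4],"hand":0.2},{"linear":[-0.0012,-0.007,0],"dr":[0,0,8],"hand":0.2},{"linear":[-0.0012,-0.007,0],"dr":[0,0,8],"hand":0.2},{"linear":[-0.0012,-0.007,0],"dr":[0,0,8],"hand":0.2}]' 80
python3 -c "
from go import *
goa(blk(-.044,0,.051),.966,18);go(blk(-.031,0,.051),.966,18)"
```

```text
t: 12.42
eef_pos: [0.5466, 0.0617, 0.0499]
tool_rot: [-0.568, 0.668, 0.227, -0.424]
contact_force: [1.1, 0.5, -2.4]
gripper_width: 0.75
pos [0.5458 0.0597 0.0509] F [ 0.3  0.1 -4.1] w 0.747 t 12.82
lin [ 0.0015 -0.0006 -0.0003] dr [-0.27  0.06 -0.02]
avg [0.5457 0.0596 0.0506] sd [0.0002 0.0004 0.0002] lin [ 0.0016 -0.0009 -0.0004]
blk xy -0.0457 0.0004
pos [0.5458 0.0597 0.0509] F [ 0.3  0.1 -4.1] w 0.747 t 12.82
lin [ 0.0139 -0.0046 -0.0003] dr [-0.27  0.06 -0.02]
```

```bash
python3 -m crank '[{"linear":[0.004,-0.0013,0],"dr":[0,0,0],"hand":0.2},{"linear":[0.008,-0.0026,0],"dr":[0,0,0],"hand":0.2},{"linear":[0.011,-0.0036,0],"dr":[0,0,0],"hand":0.2},{"linear":[0.014,-0.0045,0],"dr":[0,0,0],"hand":0.2},{"linear":[0.014,-0.0045,0],"dr":[0,0,0],"hand":0.2},{"linear":[0.014,-0.0045,0],"dr":[0,0,0],"hand":0.2}]' 80
python3 -c "
from go import *
goa(blk(-.027,0,.043),.966,10)"
```

```text
t: 13.32
eef_pos: [0.5546, 0.0727, 0.0507]
tool_rot: [-0.568, 0.668, 0.226, -0.424]
contact_force: [-0.6, -0.5, -5.0]
gripper_width: 0.749
pos [0.5544 0.0723 0.0508] F [-0.2  0.8 -4.4] w 0.748 t 13.72
lin [ 0.0056  0.0064 -0.0005] dr [-0.25  0.08 -8.03]
avg [0.5544 0.0722 0.0508] sd [0.     0.0001 0.    ] lin [ 0.0057  0.0063 -0.0005]
blk xy -0.0304 0.0004
```

Still no contact, only the plate's weight. Now I'll reduce the tilt while feeding in under the lip.

```bash
python3 -m crank '[{"linear":[0.001,0.0017,0],"dr":[0,0,-2],"hand":0.2},{"linear":[0.0025,0.0035,0],"dr":[0,0,-4],"hand":0.2},{"linear":[0.004,0.005,0],"dr":[0,0,-6],"hand":0.2},{"linear":[0.0055,0.0062,0],"dr":[0,0,-8],"hand":0.2},{"linear":[0.0055,0.0062,0],"dr":[0,0,-8],"hand":0.2},{"linear":[0.0055,0.0062,0],"dr":[0,0,-8],"hand":0.2}]' 80
python3 - <<'E'
from go import *
goa(blk(-.0245,0,.042),.966,8)
s=bot.read_camera('scene')
cv2.imwrite('pics/s6.png',cv2.resize(s[170:290,290:430],None,fx=5,fy=5,interpolation=cv2.INTER_CUBIC))
E
```

```text
t: 14.22
eef_pos: [0.556, 0.0744, 0.0434]
tool_rot: [-0.596, 0.651, 0.271, -0.383]
contact_force: [1.0, -0.1, -4.5]
gripper_width: 0.748
pos [0.5564 0.0755 0.0431] F [-0.4  0.2 -4.4] w 0.742 t 14.62
lin [ 0.0023  0.0007 -0.0006] dr [-0.25  0.1  -2.03]
avg [0.5564 0.0755 0.0432] sd [0.0001 0.0002 0.0001] lin [ 0.0022  0.0008 -0.0006]
blk xy -0.0265 0.0006
```

View pics/s6.png

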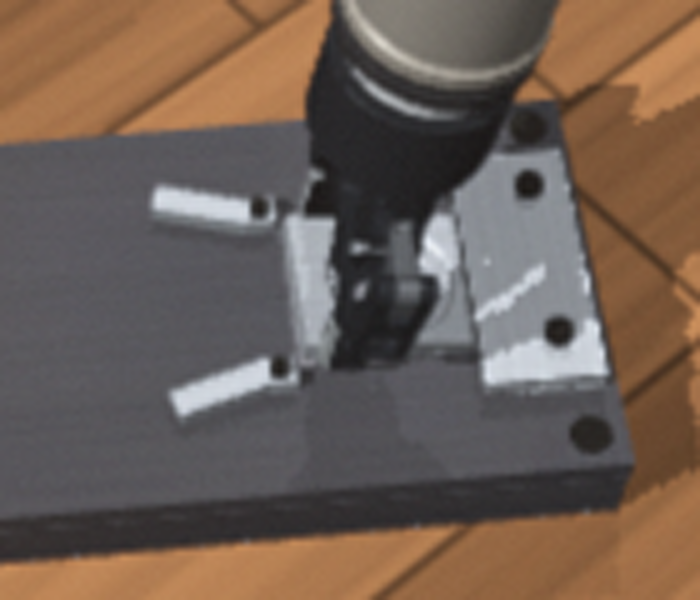

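The nose is tucked under the lip (plate runs up to crop x≈475) and the tail is just past the near edge. I'll go a little further in and down, then release.

```bash
python3 -m crank '[{"linear":[0.001,0.001,-0.0006],"dr":[0,0,-1],"hand":0.2},{"linear":[0.0025,0.002,-0.0006],"dr":[0,0,-2],"hand":0.2},{"linear":[0.0025,0.003,-0.0006],"dr":[0,0,-2],"hand":0.2},{"linear":[0.0025,0.003,-0.0006],"dr":[0,0,-2],"hand":0.2},{"linear":[0.0025,0.003,-0.0006],"dr":[0,0,-2],"hand":0.2}]' 80
python3 - <<'E'
from go import *
goa(blk(-.0245,0,.038),.966,8)
E
```

```text
t: 15.08
eef_pos: [0.5582, 0.0764, 0.0403]
tool_rot: [-0.603, 0.646, 0.284, -0.372]
contact_force: [-0.5, 1.4, 2.0]
gripper_width: 0.748
pos [0.5582 0.0763 0.0402] F [-0.7  0.7  6.3] w 0.744 t 15.48
lin [0.0006 0.0021 0.0004] dr [-0.23  0.06 -0.  ]
avg [0.5582 0.0764 0.0402] sd [0. 0. 0.] lin [0.0006 0.0022 0.0004]
blk xy -0.0248 -0.0004
```

```bash
python3 -m crank '[{"linear":[0,0,0],"dr":[0,0,0],"hand":0.85},{"linear":[0,0,0],"dr":[0,0,0],"hand":1},{"linear":[0,0,0],"dr":[0,0,0],"hand":1},{"linear":[-0.002,-0.015,0],"dr":[0,0,0],"hand":1},{"linear":[-0.006,-0.04,0],"dr":[0,0,-4],"hand":1},{"linear":[-0.01,-0.07,0],"dr":[0,0,-8],"hand":1},{"linear":[-0.01,-0.07,0],"dr":[0,0,-8],"hand":1}]' 80
python3 p2.py .033 .572 .097 .966
python3 - <<'E'
from go import *
goa(blk(-.028,0,.07),.966,0)
s=bot.read_camera('scene')
cv2.imwrite('pics/s7.png',cv2.resize(s[170:290,290:430],None,fx=5,fy=5,interpolation=cv2.INTER_CUBIC))
E
```

```text
t: 16.07
eef_pos: [0.5604, 0.0734, 0.1154]
tool_rot: [0.628, -0.626, -0.33, 0.325]
contact_force: [0.6, -0.6, -0.0]
gripper_width: 0.997
scene 951 [0.5679 0.0979 0.9247] 0.147
[(array([0.5771, 0.0908]), 0.92)]
top 947 [0.572 0.097 0.966] 1.0
[]
pos [0.558  0.0762 0.1103] F [ 0.2 -0.3 -0.9] w 1.003 t 16.77
lin [-0.0029  0.0403  0.0002] dr [-0.27  0.04 -0.05]
avg [0.5578 0.0764 0.1097] sd [0.0002 0.0002 0.0004] lin [-0.0029  0.0397 -0.0002]
blk xy -0.025 -0.0
```

View pics/s7.png

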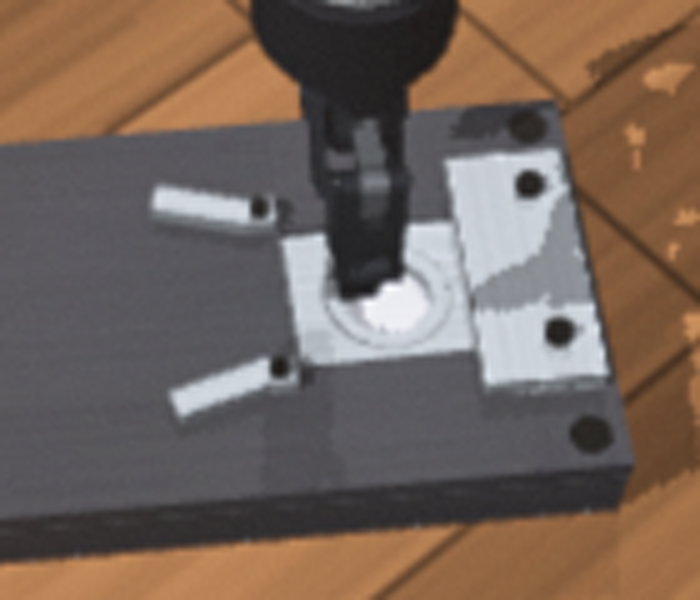

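The plate looks down in the pocket and square: its tail edge at crop (283,238)–(300,363) lies on the pocket's near edge. I'll press lightly on the tail with shut fingers to confirm its height.

```bash
python3 -m crank '[{"linear":[-0.003,0,0],"dr":[0,0,0],"hand":-1},{"linear":[-0.003,0.01,0],"dr":[0,0,0],"hand":-1},{"linear":[-0.003,0.02,0],"dr":[0,0,0],"hand":-1},{"linear":[-0.003,0.035,0],"dr":[0,0,0],"hand":-1},{"linear":[-0.003,0.045,0],"dr":[0,0,0],"hand":-1},{"linear":[-0.003,0.055,0],"dr":[0,0,0],"hand":-1},{"linear":[-0.003,0.061,0],"dr":[0,0,0],"hand":-1},{"linear":[-0.003,0.061,0],"dr":[0,0,0],"hand":-1},{"linear":[-0.003,0.061,0],"dr":[0,0,0],"hand":-1}]' 60
python3 -m crank '[{"linear":[0,0.002,0],"dr":[0,0,0],"hand":-1},{"linear":[0,0.004,0],"dr":[0,0,0],"hand":-1},{"linear":[0,0.0055,0],"dr":[0,0,0],"hand":-1},{"linear":[0,0.0055,0],"dr":[0,0,0],"hand":-1}]' 60
python3 -m crank '[{"linear":[0,-0.03,0],"dr":[0,0,0],"hand":-1},{"linear":[0,-0.06,0],"dr":[0,0,0],"hand":1},{"linear":[0,-0.06,0],"dr":[0,0,0],"hand":1}]' 60
python3 - <<'E'
from go import *
t=.97
go([.540,-.271,.15],.966)
E
```

```text
t: 17.57
eef_pos: [0.556, 0.0737, 0.0492]
tool_rot: [0.628, -0.625, -0.327, 0.33]
contact_force: [0.4, 0.1, -0.4]
gripper_width: 0.003
t: 17.9
eef_pos: [0.5566, 0.0739, 0.0451]
tool_rot: [0.628, -0.625, -0.328, 0.329]
contact_force: [-2.2, -0.2, 8.0]
gripper_width: -0.004
t: 18.15
eef_pos: [0.56, 0.074, 0.1092]
tool_rot: [0.627, -0.626, -0.331, 0.326]
contact_force: [1.0, 0.7, 0.1]
gripper_width: 0.272
pos [0.56   0.074  0.1092] F [1.  0.7 0.1] w 0.272 t 18.15
lin [-0.2949 -0.0424 -0.1798] dr [ 0.07 -0.    0.35]
```

The shut tips met the plate at z = 0.0451 with 8 N, so it is flush with the face and home. Next, the disc.

```bash
python3 -m crank '[{"linear":[-0.03,-0.02,-0.018],"dr":[0,0,0],"hand":0.7},{"linear":[-0.06,-0.02,-0.036],"dr":[0,0,0],"hand":0.7},{"linear":[-0.09,-0.02,-0.054],"dr":[0,0,0],"hand":0.7},{"linear":[-0.12,-0.02,-0.072],"dr":[0,0,0],"hand":0.7},{"linear":[-0.15,-0.02,-0.09],"dr":[0,0,0],"hand":0.7},{"linear":[-0.18,-0.02,-0.108],"dr":[0,0,0],"hand":0.7},{"linear":[-0.21,-0.02,-0.126],"dr":[0,0,0],"hand":0.7},{"linear":[-0.24,-0.02,-0.144],"dr":[0,0,0],"hand":0.7},{"linear":[-0.27,-0.02,-0.162],"dr":[0,0,0],"hand":0.7},{"linear":[-0.295,-0.02,-0.18],"dr":[0,0,0],"hand":0.7}]' 60
python3 -m crank '[{"linear":[0,0,0],"dr":[0,0,0],"hand":0.7},{"linear":[0,0,0],"dr":[0,0,0],"hand":0.7}]'
python3 - <<'E'
from go import *
from fit import *
goa([.540,-.271,.02],.966)
C=('scene','top')
M={c:mask(c,'disc_centre',(.54,-.271),.004) for c in C if bot.read_camera(c) is not None}
for c in C:
  try: print(c,int(M[c].sum()),fit({c:M[c]},cyl(.025,0,.008),[.54,-.271,0]), [at(c,r['xy'],.004).round(4) for r in bot.place_of(c,'disc_centre')[:1]])
  except Exception as e: print(e)
E
```

```text
t: 18.98
eef_pos: [0.5361, -0.2738, 0.1232]
tool_rot: [0.627, -0.625, -0.327, 0.329]
contact_force: [-0.3, 0.3, -0.9]
gripper_width: 0.85
t: 19.15
eef_pos: [0.5356, -0.2754, 0.1233]
tool_rot: [0.628, -0.626, -0.326, 0.327]
contact_force: [0.5, 1.2, 0.1]
gripper_width: 0.85
pos [ 0.5375 -0.2699  0.1233] F [-0.7 -0.4  0.5] w 0.85 t 19.55
lin [ 0.0005  0.1033 -0.0032] dr [-0.27  0.18 -0.02]
avg [ 0.5373 -0.27    0.1232] sd [0.0004 0.001  0.0001] lin [ 0.0007  0.1032 -0.0032]
blk xy -0.3216 -0.1802
scene 461 (array([ 0.54016784, -0.2689933 ,  0.01325537]), np.float64(0.08877058313730346)) [array([ 0.5453, -0.2701,  0.004 ])]
top 208 (array([ 0.54132771, -0.27031964,  0.03871684]), np.float64(0.3537892070913695)) [array([ 0.5344, -0.2682,  0.004 ])]
```

```bash
python3 -m crank '[{"linear":[0.0008,0.03,-0.003],"dr":[0,0,0],"hand":0.4},{"linear":[0.0008,0.06,-0.003],"dr":[0,0,0],"hand":0.4},{"linear":[0.0008,0.085,-0.003],"dr":[0,0,0],"hand":0.4},{"linear":[0.0008,0.105,-0.003],"dr":[0,0,0],"hand":0.4},{"linear":[0.0008,0.115,-0.003],"dr":[0,0,0],"hand":0.4},{"linear":[0.0008,0.119,-0.003],"dr":[0,0,0],"hand":0.4},{"linear":[0.0008,0.119,-0.003],"dr":[0,0,0],"hand":0.4}]' 60
python3 -c "
from go import *
goa([.540,-.270,.0],.966)
s=bot.read_camera('scene')
cv2.imwrite('pics/s8.png',cv2.resize(s[260:400,150:290],None,fx=4,fy=4,interpolation=cv2.INTER_CUBIC))"
```

```text
t: 20.43
eef_pos: [0.5392, -0.2722, 0.0038]
tool_rot: [0.628, -0.625, -0.327, 0.33]
contact_force: [0.7, 0.4, 0.1]
gripper_width: 0.702
pos [ 0.5398 -0.2724  0.0051] F [-0.3  0.5 -0.4] w 0.699 t 20.83
lin [0.0021 0.0051 0.0012] dr [-0.19  0.03 -0.01]
avg [ 0.5402 -0.2726  0.0054] sd [0.0002 0.0001 0.0003] lin [0.002  0.0054 0.0016]
blk xy -0.3221 -0.1839
```

View pics/s8.png

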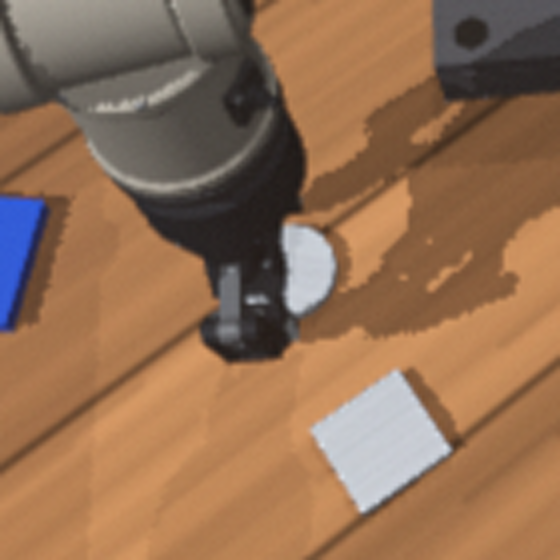

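The fingers straddle the disc (disc at crop (300,268), near finger at (250,335)), and the square is untouched at (383,440). I'll feel for the bench to get the tip height.

```bash
python3 -m crank '[{"linear":[0.002,0.004,0.0015],"dr":[0,0,0],"hand":0.4},{"linear":[0.002,0.007,0.0015],"dr":[0,0,0],"hand":0.4},{"linear":[0.002,0.007,0.0015],"dr":[0,0,0],"hand":0.4}]' 60
python3 -m crank '[{"linear":[0,0.002,0],"dr":[0,0,0],"hand":0.4},{"linear":[0,0.004,0],"dr":[0,0,0],"hand":0.4},{"linear":[0,0.004,0],"dr":[0,0,0],"hand":0.4}]' 60
python3 -c "
from go import *
go([.540,-.270,.0],.966)"
```

```text
t: 21.13
eef_pos: [0.5388, -0.2691, -0.0035]
tool_rot: [0.628, -0.624, -0.328, 0.33]
contact_force: [-0.6, -0.9, -0.7]
gripper_width: 0.702
t: 21.38
eef_pos: [0.5394, -0.2697, -0.0049]
tool_rot: [0.628, -0.625, -0.328, 0.329]
contact_force: [-7.0, 3.4, 18.4]
gripper_width: 0.698
pos [ 0.5394 -0.2697 -0.0049] F [-7.   3.4 18.4] w 0.698 t 21.38
lin [ 0.0001 -0.0049 -0.0007] dr [-0.27  0.02 -0.01]
```

```bash
python3 -m crank '[{"linear":[0,-0.004,0],"dr":[0,0,0],"hand":0.4},{"linear":[0,-0.0075,0],"dr":[0,0,0],"hand":0.4},{"linear":[0,-0.0075,0],"dr":[0,0,0],"hand":0.4},{"linear":[0,-0.0075,0],"dr":[0,0,0],"hand":0.4}]' 50
python3 -c "
from go import *
goa([.540,-.270,.0],.966)"
```

```text
t: 21.72
eef_pos: [0.5394, -0.2698, 0.0008]
tool_rot: [0.627, -0.625, -0.328, 0.329]
contact_force: [-0.5, 0.5, 0.4]
gripper_width: 0.703
pos [ 0.5392 -0.2697  0.0006] F [-0.1 -0.  -0.4] w 0.701 t 22.12
lin [ 0.0002  0.0006 -0.0008] dr [-0.27  0.03 -0.03]
avg [ 5.391e-01 -2.697e-01  5.000e-04] sd [0.0001 0.     0.0001] lin [ 0.0002  0.0005 -0.0009]
blk xy -0.3203 -0.1815
```

TCP z is +0.5 mm, so the tips are about 3 mm above the bench. Closing with 40 N, then lifting.

```bash
python3 -m crank '[{"linear":[0,0,0],"dr":[0,0,0],"hand":0.2},{"linear":[0,0,0],"dr":[0,0,0],"hand":0},{"linear":[0,0,0],"dr":[0,0,0],"hand":-0.2},{"linear":[0,0,0],"dr":[0,0,0],"hand":-0.4},{"linear":[0,0,0],"dr":[0,0,0],"hand":-0.4},{"linear":[0,0,0],"dr":[0,0,0],"hand":-0.4},{"linear":[0,0,0],"dr":[0,0,0],"hand":-0.4}]' 40
python3 -m crank '[{"linear":[0,-0.01,0],"dr":[0,0,0],"hand":-0.4},{"linear":[0,-0.04,0],"dr":[0,0,0],"hand":-0.4},{"linear":[0,-0.08,0],"dr":[0,0,0],"hand":-0.4},{"linear":[0,-0.12,0],"dr":[0,0,0],"hand":-0.4},{"linear":[0,-0.12,0],"dr":[0,0,0],"hand":-0.4},{"linear":[0,-0.12,0],"dr":[0,0,0],"hand":-0.4}]' 40
python3 -c "
from go import *
goa(blk(0,0,.12),.966)"
```

```text
t: 22.7
eef_pos: [0.5394, -0.2697, 0.0012]
tool_rot: [0.627, -0.625, -0.328, 0.329]
contact_force: [-1.5, 0.4, 4.5]
gripper_width: 0.556
t: 23.2
eef_pos: [0.5415, -0.2708, 0.1239]
tool_rot: [-0.626, 0.626, 0.329, -0.328]
contact_force: [-0.4, 0.4, -1.1]
gripper_width: 0.556
pos [ 0.5391 -0.2697  0.1196] F [ 0.9  0.2 -1.3] w 0.555 t 23.6
lin [0.3205 0.0005 0.1813] dr [-0.38  0.03 -0.05]
avg [ 0.5389 -0.2696  0.1197] sd [0.0004 0.0002 0.0008] lin [0.3205 0.0006 0.1811]
blk xy -0.3204 -0.1812
```

```bash
python3 -m crank '[{"linear":[0.032,-0.01,0.018],"dr":[0,0,0],"hand":-0.4},{"linear":[0.064,-0.01,0.036],"dr":[0,0,0],"hand":-0.4},{"linear":[0.096,-0.01,0.054],"dr":[0,0,0],"hand":-0.4},{"linear":[0.128,-0.01,0.072],"dr":[0,0,0],"hand":-0.4},{"linear":[0.15,-0.01,0.085],"dr":[0,0,0],"hand":-0.4},{"linear":[0.15,-0.01,0.085],"dr":[0,0,0],"hand":-0.4}]' 40
python3 - <<'E'
from go import *
goa(blk(0,0,.12),.966)
from fit import *
c='scene';im=bot.read_camera(c)
q=[(at(c,r['xy'],.042)[:2].round(4),round(r['score'],2)) for r in bot.place_of(c,'die_recess') ];print(q)
print([(at(c,r['xy'],.039)[:2].round(4),round(r['score'],2)) for r in bot.place_of(c,'die_centre')])
bot.read_camera('top');print([(at('top',r['xy'],.042)[:2].round(4),round(r['score'],2)) for r in bot.place_of('top','die_recess')])
k=6;a=cv2.resize(im[190:280,320:430],None,fx=k,fy=k,interpolation=cv2.INTER_CUBIC)
def dr(P,col):
    u=(proj(c,P)-[320,190]+.5)*k;cv2.polylines(a,[(u*8).round().astype(int)],True,col,1,cv2.LINE_AA,3)
th=np.linspace(0,6.28,80)
dr([blk(.029*np.cos(t),.029*np.sin(t),.045) for t in th],(0,255,0))
dr([blk(.019*np.cos(t),.019*np.sin(t),.042) for t in th],(255,128,0))
dr([blk(x,y,.045) for x,y in((-.042,-.033),(.042,-.033),(.042,.033),(-.042,.033))],(0,0,255))
cv2.imwrite('pics/s9.png',a)
E
```

```text
t: 24.1
eef_pos: [0.5557, -0.0903, 0.1306]
tool_rot: [0.627, -0.622, -0.331, 0.332]
contact_force: [0.1, 1.4, -0.4]
gripper_width: 0.557
pos [ 0.5549 -0.0997  0.131 ] F [ 0.3 -0.1 -1.8] w 0.556 t 24.5
lin [0.1714 0.0113 0.098 ] dr [-0.26 -0.1  -0.05]
avg [ 0.5549 -0.0986  0.1309] sd [0.0002 0.002  0.0001] lin [0.1704 0.0111 0.0974]
blk xy -0.1706 -0.0972
[(array([ 0.4404, -0.3904]), 0.84), (array([0.2761, 0.2286]), 0.74), (array([0.5777, 0.1006]), 0.69), (array([ 0.27  , -0.2752]), 0.64)]
[(array([ 0.2634, -0.2678]), 0.71), (array([ 0.4395, -0.3961]), 0.7), (array([0.2831, 0.2286]), 0.68), (array([0.5767, 0.0881]), 0.67), (array([0.5751, 0.0961]), 0.51)]
[(array([ 0.4252, -0.3955]), 0.94), (array([0.5701, 0.1067]), 0.84), (array([0.2547, 0.2455]), 0.61), (array([ 0.246 , -0.2646]), 0.56), (array([0.4402, 0.4107]), 0.52)]
```

View pics/s9.png

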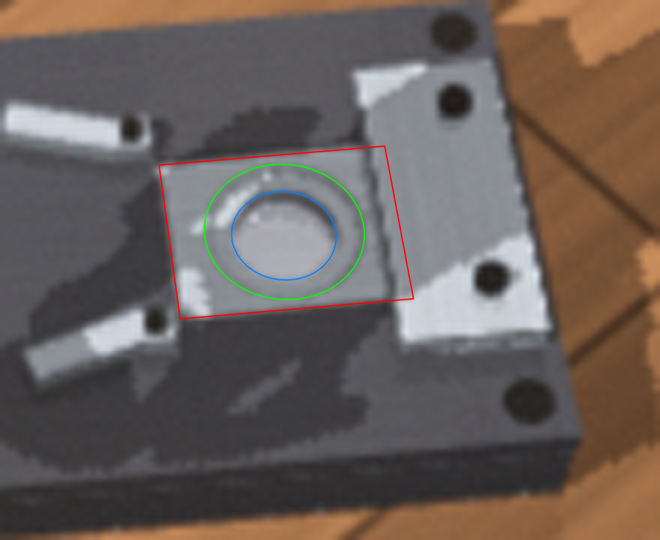

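The outline predicted for the plate exactly home (rim, hole, tail edge) lies on the plate in the picture, so it is centred within about 1 mm. That was the 12th picture, so the rest is checked by numbers only.

```bash
python3 -m crank '[{"linear":[0.03,0,0.018],"dr":[0,0,0],"hand":-0.4},{"linear":[0.06,0,0.036],"dr":[0,0,0],"hand":-0.4},{"linear":[0.09,0,0.054],"dr":[0,0,0],"hand":-0.4},{"linear":[0.12,0,0.072],"dr":[0,0,0],"hand":-0.4},{"linear":[0.15,0.01,0.088],"dr":[0,0,0],"hand":-0.4},{"linear":[0.17,0.03,0.0975],"dr":[0,0,0],"hand":-0.4},{"linear":[0.17,0.05,0.0975],"dr":[0,0,0],"hand":-0.4},{"linear":[0.17,0.061,0.0975],"dr":[0,0,0],"hand":-0.4},{"linear":[0.17,0.061,0.0975],"dr":[0,0,0],"hand":-0.4},{"linear":[0.17,0.061,0.0975],"dr":[0,0,0],"hand":-0.4}]' 40
python3 -c "
from go import *
goa(blk(0,0,.05),.966)"
```

```text
t: 25.58
eef_pos: [0.5709, 0.0956, 0.0702]
tool_rot: [0.628, -0.625, -0.327, 0.329]
contact_force: [0.6, -0.3, -1.2]
gripper_width: 0.555
pos [0.5716 0.0969 0.0711] F [-0.   0.4 -1.4] w 0.552 t 25.98
lin [ 0.0003  0.0211 -0.0004] dr [-0.22  0.    0.02]
avg [0.5719 0.0964 0.0714] sd [0.0002 0.0004 0.0003] lin [0.0006 0.0214 0.0002]
blk xy -0.0006 -0.0003
```

```bash
python3 -m crank '[{"linear":[0.0005,0.006,0],"dr":[0,0,0],"hand":-0.4},{"linear":[0.0005,0.012,0],"dr":[0,0,0],"hand":-0.4},{"linear":[0.0005,0.018,0],"dr":[0,0,0],"hand":-0.4},{"linear":[0.0005,0.0235,0],"dr":[0,0,0],"hand":-0.4},{"linear":[0.0005,0.0235,0],"dr":[0,0,0],"hand":-0.4},{"linear":[0.0005,0.0235,0],"dr":[0,0,0],"hand":-0.4}]' 40
python3 -c "
from go import *
goa(blk(0,0,.043),.966)"
```

```text
t: 26.48
eef_pos: [0.5709, 0.0976, 0.0463]
tool_rot: [0.628, -0.625, -0.327, 0.33]
contact_force: [1.0, -0.5, -0.5]
gripper_width: 0.554
pos [0.5715 0.0977 0.0472] F [ 0.5 -0.6 -0.8] w 0.555 t 26.88
lin [-0.0003  0.0042 -0.0008] dr [-0.25  0.03 -0.01]
avg [0.5715 0.0977 0.0471] sd [0.0001 0.     0.0002] lin [-0.0003  0.0041 -0.0008]
blk xy 0.0003 0.0008
```

```bash
python3 -m crank '[{"linear":[0,0.001,-0.0008],"dr":[0,0,0],"hand":-0.4},{"linear":[0,0.002,-0.0008],"dr":[0,0,0],"hand":-0.4},{"linear":[0,0.003,-0.0008],"dr":[0,0,0],"hand":-0.4},{"linear":[0,0.003,-0.0008],"dr":[0,0,0],"hand":-0.4}]' 40
python3 -m crank '[{"linear":[0,0.001,0],"dr":[0,0,0],"hand":-0.4},{"linear":[0,0.0015,0],"dr":[0,0,0],"hand":-0.4},{"linear":[0,0.0015,0],"dr":[0,0,0],"hand":-0.4}]' 40
python3 -c "
from go import *
goa(blk(0,0,.043),.966)"
```

```text
t: 27.22
eef_pos: [0.5718, 0.0971, 0.0437]
tool_rot: [0.628, -0.625, -0.328, 0.33]
contact_force: [0.1, -0.3, -0.9]
gripper_width: 0.554
t: 27.47
eef_pos: [0.572, 0.0972, 0.0432]
tool_rot: [0.628, -0.625, -0.328, 0.329]
contact_force: [-3.0, -0.8, 6.3]
gripper_width: 0.554
pos [0.572  0.0972 0.0432] F [-2.5 -1.2  6.7] w 0.556 t 27.87
lin [-0.0002  0.0002 -0.0001] dr [-0.26  0.02 -0.02]
avg [0.5721 0.0972 0.0432] sd [0. 0. 0.] lin [-0.0002  0.0002 -0.    ]
blk xy 0.0002 0.0
```

Contact came at TCP z = 0.0432, where 0.043 was predicted for the disc on the recess floor. Releasing slowly and retreating.

```bash
python3 -m crank '[{"linear":[0,-0.001,0],"dr":[0,0,0],"hand":0.15},{"linear":[0,-0.001,0],"dr":[0,0,0],"hand":0.2},{"linear":[0,-0.001,0],"dr":[0,0,0],"hand":0.4},{"linear":[0,-0.001,0],"dr":[0,0,0],"hand":0.4},{"linear":[0,-0.015,0],"dr":[0,0,0],"hand":0.4},{"linear":[0,-0.05,0],"dr":[0,0,0],"hand":0.4},{"linear":[-0.03,-0.09,0],"dr":[0,0,0],"hand":0.4},{"linear":[-0.07,-0.12,0],"dr":[0,0,0],"hand":0.4},{"linear":[-0.11,-0.15,0],"dr":[0,0,0],"hand":0.4},{"linear":[-0.15,-0.15,0],"dr":[0,0,0],"hand":0.4}]' 40
python3 -m crank '[{"linear":[-0.04,0,0],"dr":[0,0,0],"hand":0.4},{"linear":[-0.08,0,0],"dr":[0,0,0],"hand":0.4},{"linear":[-0.11,0,0],"dr":[0,0,0],"hand":0.4},{"linear":[-0.11,0,0],"dr":[0,0,0],"hand":0.4}]' 40
python3 - <<'E'
from fit import *
from go import blk
C=('scene','top')
for c in C: cv2.imwrite(f'pics/f_{c}.png',bot.read_camera(c))
c0=blk(0,0)[:2];print('target',c0)
for c in C:
  try:
    m=mask(c,'disc_centre',c0,.046);print(c,int(m.sum()),fit({c:m},cyl(.025,.045,.05),[*c0,0]))
  except Exception as e: print(c,e)
  print([(at(c,r['xy'],.046)[:2].round(4),round(r['score'],2)) for r in bot.place_of(c,'disc_centre')])
  for n in('big_disc_centre','square_centre'): print(n,[(at(c,r['xy'],.004)[:2].round(4),round(r['score'],2)) for r in bot.place_of(c,n)[:1]])
print(bot.get_obs()['eef_pos'],bot.get_obs()['contact_force'])
E
```

```text
t: 28.7
eef_pos: [0.5, -0.0104, 0.1911]
tool_rot: [0.626, -0.625, -0.33, 0.328]
contact_force: [0.2, -0.0, 0.7]
gripper_width: 0.703
t: 29.03
eef_pos: [0.4316, -0.1067, 0.1877]
tool_rot: [0.629, -0.626, -0.324, 0.328]
contact_force: [0.1, -0.4, -0.8]
gripper_width: 0.697
target [0.572 0.097]
scene 381 (array([0.57317331, 0.09641946, 0.05591206]), np.float64(0.048335974643423096))
[(array([0.5759, 0.1046]), 0.88)]
big_disc_centre [(array([ 0.4359, -0.2727]), 0.7)]
square_centre [(array([ 0.6387, -0.2817]), 0.84)]
top 320 (array([0.57244487, 0.09492829, 0.00239886]), np.float64(0.050850626285286915))
[]
big_disc_centre [(array([ 0.4247, -0.2794]), 0.76)]
square_centre [(array([ 0.6391, -0.2814]), 0.61)]
[ 0.43617548 -0.10061651  0.18763026] [0.15218847 0.37663499 0.11057161]
```

```bash
python3 -c "
from station import bot
print(bot.hand_in())"
```

```text
the job is handed in; nothing more can be done
None
```

I put the die plate home under the keeper's lip, laid the 50 mm blank in its recess, and handed the job in at about 29 s of the 64 s allowed. The hand-in reports no verdict.

**How the plate went in:** I did not slide it along the face through the guides. I gripped it by its sides, carried it over the guides nose down, fed the nose under the lip and let the tail drop in.

**Last checks that agreed:**
- **Plate height:** shut fingers met its top at z = 0.0451 m, against 0.045 m for flush with the block's face.
- **Plate position:** the outline drawn for the home position lay on the picture to about 1 mm.
- **Blank height:** it touched down with the tool at 0.0432 m, against 0.043 m predicted for the recess floor, and was released in contact, not dropped.
- **Blank position:** mask fits after release put it about 1.3 mm (scene camera) and 2.1 mm (top camera) from the block's centre; the limit is 3.5 mm.
- **Big disc and square:** both read within 8 mm of where they started.

**What went wrong or was not confirmed:**
- One regrip of the plate missed, and the fingers pressed down on its top with about 35 N.
- On the first try at the pocket the fingers pressed on the guide ends, also with about 35 N. I cleared that by tilting the plate more steeply.
- After release, the point detector put the blank about 8.5 mm off in the scene view and found nothing in the top view. I trusted the mask fits instead.
- The blank's level was inferred from its touch-down height and not measured.
- I did not re-measure the hammer and punch; the arm stayed well clear of both.

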